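# Open the vent cap of the drinks urn

## Robot

A 6-joint arm with a two-finger parallel gripper is mounted at the origin on the work surface. World frame = base frame: x ahead of the robot, y to its left, z up, the work surface at z = 0. Lengths are in mm, angles in rad, forces in N, time in s.
With the tool pointing down it reaches from about 325 to 875 mm from the base axis. Payload 4.4 kg.
Tool frame: the origin (TCP) lies on the centre line of the jaws, within the pads' length; the fingertips stand ahead of it and the grasp point (between the pads) lies 6 mm ahead of it (ctrl.tcp_to_tips is the z of the fingertips in the tool frame, in mm); z points along the fingers, y is the line along which they close (so a half turn about z gives the same grasp; the last joint's range is limited). The gripper opens to 85 mm and grips with 20 to 120 N. Pads are 22 mm wide; open, the fingers measure 114 mm over their backs; the gripper's body (76 mm by 85 mm) begins 54 mm behind the grasp point. The pads swing forward as they close: fully open they stand 13 mm farther back than shut.
Start: joints at [-1.284, 0.207, 1.542, -0, 1.393, -0.15], TCP at [243.238, -521.021, 256.282] pointing down, gripper open.
Joint ranges: [-2.73, 2.73], [-0.86, 2.22], [0.23, 2.46], [-1.11, 4.25], [0.08, 2.63], [-2.82, 2.82]. Speed limits (rad/s): [2.79, 2.79, 3.14, 3.14, 3.14, 3.14].

## Interface

Orientations are given as a 3x3 rotation matrix whose columns are the frame's x, y, z axes.
In Python, from plant import ctrl, sensors, optics gives the robot as it stands. Calls block until the motion is done:
- ctrl.move_ptp(position, orientation): joint-space move of the TCP to a pose.
- ctrl.move_l(position, rot=None, vel=150, threshold=None): straight line of the TCP; rot=None keeps the orientation; vel is the mean speed in mm/s. With threshold (N) it stops when the force on the tool has changed by that much, and returns True; else False.
- ctrl.set_joints(angles): joint-space move.
- ctrl.gripper_to(opening, force=None): finger opening in mm; force is the grip in N (None keeps the last); returns when the fingers have stopped.
- ctrl.hold(seconds).
- ctrl.solve_ik(position, orientation): joint angles nearest the present ones, or None.
- sensors.read_state(): the state.
- optics.grab_frame(name): name is "scene" or "top" or "wrist"; returns (picture, depth): 400x640x3 uint8, red, green, blue; 400x640 float32, mm along the optical axis (not along the pixel's ray), 0 where there is no reading.
- optics.camera_params(name): a dict with "mtx" (3x3 intrinsics, pixels), "R" (3x3) and "t" (3): a world point X has camera coordinates R X + t; the wrist camera has in their place "T_tool_cam" (4x4, takes a point from camera to tool coordinates, whose origin is the TCP and whose axes are the flange's). Camera axes: x right, y down, z forward; pixel columns grow to the right and rows downward; lengths in mm; the calibration is good to about 2 mm. A picture is of the moment at which its call begins: read the wrist's pose just before it. camera_params takes no time and is no camera call.
A pose or a line that the arm cannot do raises ctrl.MotionError and nothing moves.
- ctrl.finish_job(): hands the job in; it is judged then, once.
The state is a dict: "t": time; "q": joint angles; "qvel": joint speeds; "tau": joint torques, N m; "eef_pos": TCP position; "eef_rot": TCP orientation; "force": force on the tool from outside, world axes, zero at the start; "wrist_torque": the same for the moment, N m; "grip_width": finger opening in mm; "grasp_force": force on a finger pad.
Only numpy, scipy, OpenCV 4.12 (cv2) and the standard library are available. Lean on these libraries where they do the work, as an engineer would, in place of code of your own. Each camera call takes 0.05 s, during which the arm holds its last target. There are 200 camera calls.

## Task

The drinks urn on the bakery counter will not run until its vent is open. First lift the steel tab that lies folded flat on the vent cap until it stands up, then unscrew the cap (anticlockwise seen from above) all the way until it comes up against its stop, and leave the tab standing. The urn stands loose and is light: do not press hard on it, rock it, drag it, tip it or twist it round on the counter, and leave the things about it where they are.

Things in the scene. Friction and masses are not known exactly. Their poses are not given: they have to be found in the camera images.
- urn: Loose steel drinks urn: round drum 172 mm across, grey flat lid 196 mm above the counter, 1.4 to 2.1 kg. Origin: centre of its underside; z up along the axis, x towards its tap. Black carrying handles stand out 108 mm from the axis at +-y, 125 mm up. Counter friction holds it against twists up to about 0.55 N m; more turns it round. A lasting sideways push of 4 to 6 N at the cap begins to tip it.
- tap_tip (a point): Top of the black tap at the foot of the urn's drum, 113 mm from the axis along the urn's x, 62 mm up.
- vent_cap (a joint): Angle (rad) of the black ribbed cap on the urn's axis, growing as it is unscrewed (anticlockwise from above). A disc 66 mm across, 18 mm high, top 223 mm above the counter. It starts partway; 1.5 to 2.2 rad further is a hard end stop, whose angle is not given: feel for it. It stays on the urn, does not rise, takes about 0.15 N m to turn and stays where it is left.
- tab_hinge (a point): Point on the cap's axis in the middle of the tab's hinge pin, 229 mm above the counter (6 mm above the cap's top). Its frame turns with the cap: y along the pin, the flat-lying tab points along -x, z up. Two black lugs 5 mm thick carry the pin, centred 17 mm either side of the axis, reaching 232 mm above the counter.
- flip_tab (a joint): Angle (rad) of the steel tab about its pin: starts near 0, lying flat on the cap; 1.57 upright; stops at 1.65. Needs about 0.08 N m (2 N at its end) and stays where it is left. A plate 26 mm wide (along the pin), 7 mm thick, reaching 50 mm from the pin: flat, its end juts 17 mm past the cap's rim, 29 mm above the lid. Upright it is a blade over the axis that turns the cap.
- tab_end (a point): Point in the tab near its free end, in mid-width and mid-thickness, 43 mm from the hinge pin.
- mug: Bystander: white mug 80 mm across, 90 mm high, near the urn. Origin: centre of its underside.
- jar: Bystander: amber glass jar with a steel lid, 72 mm across, 110 mm high, near the urn. Origin: centre of its underside.
- plate: Bystander: white plate 170 mm across. Origin: centre of its underside.
- bowl: Bystander: blue bowl 120 mm across, 50 mm high. Origin: centre of its underside.
- server: Bystander: spatula lying on the counter.
- can: Bystander: red can 74 mm across, 120 mm high. Origin: centre of its underside.
- cap_rim (a point): Point on the cap's rim, 33 mm from the axis, on the side away from the flat-lying tab, at the height of the cap's top; it turns with the cap.
There are look-alikes about, which are no part of the job. There is more than one size of the urn; the one meant has the size given above.

How it is judged (in metres and radians):
On the way, in this order (a step that is already met when the one before it is completed fails the run):
1. the tab stands up (raised past 1.2 rad) (value of joint flip_tab above 1.2 rad), for 0.1 s.
2. the cap is unscrewed to within 0.12 rad of its stop (value of joint vent_cap above 2.78 rad), for 0.1 s.
At the end, for the whole second after the job is handed in: The cap is unscrewed to within 0.12 rad of its end stop, the tab stands raised by more than 1.1 rad, and the urn stands upright (within 0.03 rad) and at rest, its centre within 25 mm and its tap within 30 mm of where they were (value of joint vent_cap above 2.78 rad and value of joint flip_tab above 1.1 rad and distance of urn from where it was at the start of the episode below 0.025 m and distance of tap_tip from where it was at the start of the episode below 0.03 m and angle between urn's own z axis and vertical below 0.03 rad and linear speed of urn below 0.02 m/s); the robot touches nothing.
It fails at once if the cap is turned before the tab has been lifted (its rim moves more than 15 mm while the tab is raised less than 0.7 rad) (value of joint flip_tab below 0.7 rad and distance of cap_rim from where it was at the start of the episode above 0.015 m).
It fails at once if the urn is dragged or twisted round: its centre moves more than 25 mm or its tap more than 30 mm (distance of urn from where it was at the start of the episode above 0.025 m or distance of tap_tip from where it was at the start of the episode above 0.03 m).
It fails at once if the urn is tipped more than 0.12 rad (angle between urn's own z axis and vertical above 0.12 rad).
It fails at once if the urn is pressed down or rocked hard (more than 65 N between urn and counter, its own weight of 14 to 21 N included) (contact force between urn and counter above 65 N).
It fails at once if a bystander is moved more than 30 mm (distance of any of mug, jar, plate, bowl, server, can from where it was at the start of the episode above 0.03 m).
It also fails if it takes over 72 s, if anything falls off the work surface, if the arm or the gripper's body presses on something with over 40 N, if the wrist force passes 120 N, or if a joint passes its speed limit or range.

## Working session

There is one attempt and no reset: what is moved stays moved. The work goes in short steps, each a Python script; the robot and the scene stay as the last script left them, time stands still between calls to the robot, and variables do not carry over. Pictures are saved under pics/ and viewed, at most 10 in all, crops included, and the job is handed in when it is done.

```bash
ls; mkdir -p pics
python3 - <<'E'
from plant import ctrl,sensors,optics
import cv2,numpy as np
for n in ("scene","top"):
    p,d=optics.grab_frame(n); cv2.imwrite(f"pics/{n}0.png",p[:,:,::-1]); np.savez(f"{n}0.npz",p=p,d=d)
    c=optics.camera_params(n); print(n,c["mtx"].round(1).tolist(),c["R"].round(3).tolist(),c["t"].round(1).tolist())
print(optics.camera_params("wrist")["T_tool_cam"].round(3).tolist(),ctrl.tcp_to_tips); s=sensors.read_state(); print(s["t"],s["eef_rot"],s["force"])
E
```

```text
pics
scene [[481.6, 0.0, 309.5], [0.0, 481.6, 194.8], [0.0, 0.0, 1.0]] [[-0.142, 0.99, -0.005], [0.655, 0.09, -0.75], [-0.742, -0.11, -0.661]] [63.3, -223.6, 2066.6]
top [[419.3, 0.0, 315.9], [0.0, 419.3, 190.6], [0.0, 0.0, 1.0]] [[-0.001, -1.0, 0.026], [-0.998, -0.001, -0.07], [0.07, -0.026, -0.997]] [-20.6, 550.3, 1193.9]
[[0.0, -0.964, -0.265, 66.998], [1.0, 0.0, 0.0, -0.731], [-0.0, -0.265, 0.964, -117.056], [0.0, 0.0, 0.0, 1.0]] 25.0
0.1 [[ 9.06116664e-01  4.23027471e-01 -5.92256932e-04]
 [ 4.23027776e-01 -9.06114533e-01  1.98850574e-03]
 [ 3.04539941e-04 -2.05235932e-03 -9.99997848e-01]] [-0.55849863 -0.27561831  0.58529895]
```

View pics/scene0.png

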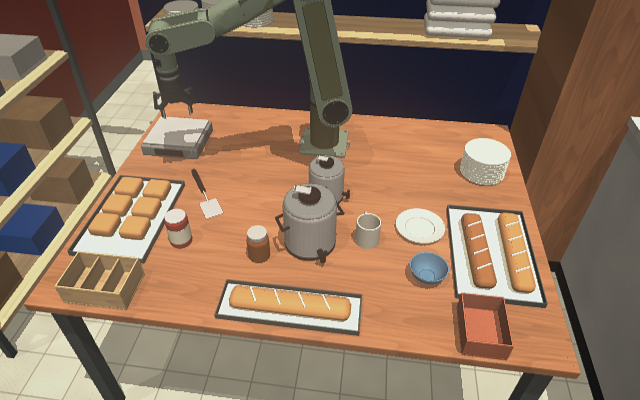

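View pics/top0.png

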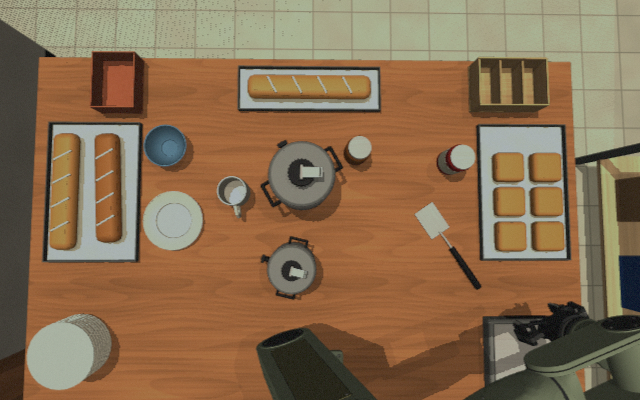

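The top view shows two candidates: a large urn at about (301,175) and a small urn at about (291,270). The large one is about 70 px across, roughly 170 mm at lid height, while the small one is about 48 px, roughly 115 mm. So the large urn fits. I'll confirm it with an enlarged crop and measurements.

```bash
cat > h.py <<'E'
from plant import ctrl,sensors,optics
import cv2,numpy as np
def cam(n):
    c=optics.camera_params(n)
    if n!="wrist": return c["mtx"],c["R"],c["t"]
    s=sensors.read_state(); T=c["T_tool_cam"]; Rw=s["eef_rot"]@T[:3,:3]; tw=s["eef_rot"]@T[:3,3]+s["eef_pos"]
    return c["mtx"],Rw.T,-Rw.T@tw
def ray(C,uv):
    K,R,t=C; d=R.T@np.linalg.solve(K,[uv[0],uv[1],1.]); return -R.T@t,d
def onplane(C,uv,z):
    o,d=ray(C,uv); return o+d*(z-o[2])/d[2]
def cloud(C,d):
    K,R,t=C; v,u=np.indices(d.shape); X=np.stack([(u-K[0,2])/K[0,0]*d,(v-K[1,2])/K[1,1]*d,d],-1)
    W=(X-t)@R; W[d<=0]=np.nan; return W
def tri(C1,a,C2,b):
    (o,d),(p,e)=ray(C1,a),ray(C2,b); k=np.linalg.lstsq(np.c_[d,-e],p-o,rcond=None)[0]
    A,B=o+k[0]*d,p+k[1]*e; return (A+B)/2,np.linalg.norm(A-B)
E
python3 - <<'E'
from h import *
f=np.load("top0.npz"); g=np.load("scene0.npz")
a=cv2.resize(f["p"][130:310,230:370],None,fx=2.8,fy=2.8,interpolation=2); b=cv2.resize(g["p"][145:270,265:365],None,fx=2.8,fy=2.8,interpolation=2)
im=np.zeros((max(a.shape[0],b.shape[0]),a.shape[1]+b.shape[1],3),np.uint8); im[:a.shape[0],:a.shape[1]]=a; im[:b.shape[0],a.shape[1]:]=b
cv2.imwrite("pics/crop1.png",im[:,:,::-1])
W=cloud(cam("top"),f["d"])
for nm,(x0,x1,y0,y1) in dict(big=(255,350,135,215),small=(255,330,233,305)).items():
    w=W[y0:y1,x0:x1].reshape(-1,3); w=w[np.isfinite(w[:,2])]
    hz,e=np.histogram(w[:,2],bins=np.arange(40,260,4)); i=hz.argmax(); print(nm,"mode z",e[i],hz[i],"max",np.nanmax(w[:,2]))
    l=w[abs(w[:,2]-e[i]-2)<6][:,:2].astype(np.float32); print("lid circle",cv2.minEnclosingCircle(l),l.min(0),l.max(0))
    t=w[w[:,2]>e[i]+20]; print("cap+tab",len(t),t[:,:2].min(0),t[:,:2].max(0),np.percentile(t[:,2],[10,50,90]))
E
```

```text
big mode z 196 1550 max 241.40393930661358
lid circle ((581.4266967773438, 21.018634796142578), 81.39945983886719) [500.07132 -58.65455] [660.07825 100.33812]
cap+tab 679 [547.47260812 -27.10917936] [615.15391132  54.35769638] [221.91537445 225.51906233 237.41333729]
small mode z 144 708 max 181.2810647882252
lid circle ((339.852294921875, 47.11513900756836), 61.24385452270508) [279.4425   -12.290465] [399.1586   107.958694]
cap+tab 358 [315.58971094  10.83001844] [365.71900063  70.92859326] [166.17665967 170.22206938 176.44294083]
```

View pics/crop1.png

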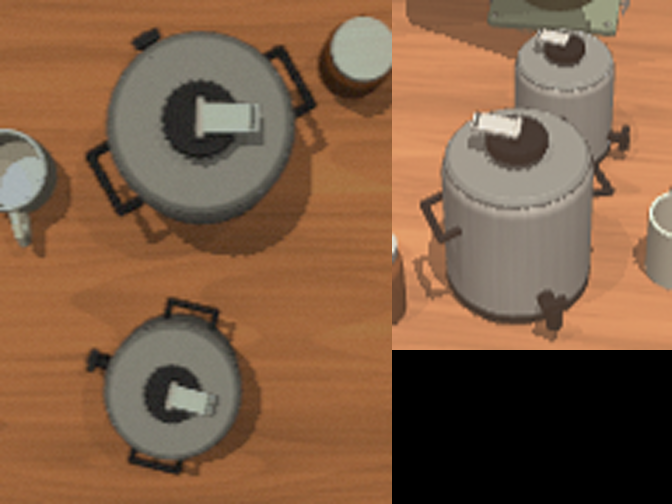

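The crop confirms it. The big urn (left crop, lid centre at about (200,125)) has its lid at z≈196 mm and an outline of about 172 mm. The small look-alike's lid is at about 146 mm. The tab on the big urn points towards world -y. Next I'll take two wrist views for an exact position.

```bash
cat >> h.py <<'E'
def down(yaw):  # tool x axis at angle yaw, z down
    c,s=np.cos(yaw),np.sin(yaw); return np.array([[c,s,0],[s,-c,0],[0,0,-1.]])
E
python3 - <<'E'
from h import *
s=sensors.read_state(); p=s["eef_pos"].copy() if hasattr(s["eef_pos"],"copy") else s["eef_pos"]
ctrl.move_l([p[0],p[1],380],vel=200)
for y in (np.pi/2,-np.pi/2):
    q=ctrl.solve_ik([581,21,380],down(y)); print(y,None if q is None else np.round(q,2))
y=np.pi/2 if ctrl.solve_ik([581,21,380],down(np.pi/2)) is not None else -np.pi/2
ims=[]
for i,dx in enumerate((-25,45)):
    ctrl.move_ptp([581+dx,11,380],down(y)); ctrl.hold(.3); C=cam("wrist")
    im,d=optics.grab_frame("wrist"); np.savez(f"w{i}.npz",p=im,d=d,K=C[0],R=C[1],t=C[2]); ims.append(im[:,:,::-1])
cv2.imwrite("pics/w01.png",cv2.resize(np.hstack(ims),(800,250)));cv2.imwrite("pics/w0.png",ims[0]); print(sensors.read_state()["t"],sensors.read_state()["force"])
E
```

```text
1.5707963267948966 [-0.11  0.16  1.35 -0.    1.64 -0.11]
-1.5707963267948966 None
4.1583 [0.38408082 0.32291962 0.79712875]
```

View pics/w01.png

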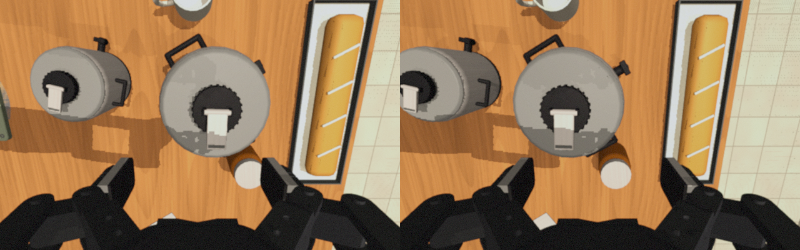

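```bash
cat > meas.py <<'E'
from h import *
def load(i):
    f=np.load(f"w{i}.npz"); return f["p"],f["d"],(f["K"],f["R"],f["t"])
def feat(i,C0=(581,21)):
    p,d,C=load(i); W=cloud(C,d); r=np.hypot(W[...,0]-C0[0],W[...,1]-C0[1]); hsv=cv2.cvtColor(p,cv2.COLOR_RGB2HSV)
    big=lambda m:(lambda n,l,s,c:(l==1+s[1:,4].argmax()))(*cv2.connectedComponentsWithStats(m.astype(np.uint8)))
    cap=big((r<60)&(W[...,2]>200)&(hsv[...,2]<85)); tab=big((r<75)&(W[...,2]>212)&(hsv[...,2]>95)&(hsv[...,1]<70))
    return p,C,W,cap,tab
E
python3 - <<'E'
from meas import *
P=[]
vis=[]
for i in (0,1):
    p,C,W,cap,tab=feat(i)
    rect=cv2.minAreaRect(np.argwhere(tab)[:,::-1].astype(np.float32)); cc=cv2.minEnclosingCircle(np.argwhere(cap)[:,::-1].astype(np.float32))
    b=cv2.boxPoints(rect); b=b[np.argsort(b[:,1])]; b=np.r_[b[:2][np.argsort(b[:2,0])],b[2:][np.argsort(b[2:,0])]]
    P.append((C,b,cc)); print(i,tab.sum(),rect,b.round(1).tolist(),cc)
    w=W[tab]; print(" tab depth z pct",np.percentile(w[:,2],[5,50,95]).round(1)," cap z",np.percentile(W[cap][:,2],[5,50,95]).round(1))
    q=W[cap]; q=q[q[:,2]>218][:,:2].astype(np.float32); print(" cap circle (depth)",cv2.minEnclosingCircle(q)); 
    print(" tab xy on z232.5",[onplane(C,x,232.5)[:2].round(1).tolist() for x in b])
    L=W[(abs(W[...,2]-196)<4)&(np.hypot(W[...,0]-581,W[...,1]-21)<100)][:,:2].astype(np.float32); print(" lid",cv2.minEnclosingCircle(L))
    v=p[:,:,::-1].copy(); v[tab]=v[tab]//2+[0,0,120]; v[cap]=v[cap]//2+np.array([120,0,0],np.uint8); u=int(cc[0][0]);vis.append(cv2.resize(v[90:270,u-90:u+90],None,fx=2.2,fy=2.2,interpolation=0))
for k in range(4): print("corner tri",tri(P[0][0],P[0][1][k],P[1][0],P[1][1][k]))
print("cap tri",tri(P[0][0],P[0][2][0],P[1][0],P[1][2][0]))
cv2.imwrite("pics/feat.png",np.hstack(vis))
E
```

```text
0 2167 ((348.0, 206.5), (65.0, 44.0), 90.0) [[326.0, 174.0], [370.0, 174.0], [326.0, 239.0], [370.0, 239.0]] ((391.5666809082031, 381.5), 248.05149841308594)
 tab depth z pct [230.8 233.9 237.1]  cap z [395.1 434.2 448.1]
 cap circle (depth) ((575.7589721679688, 15.76971435546875), 55.733367919921875)
 tab xy on z232.5 [[564.0, 26.6], [599.1, 26.6], [564.5, -28.9], [601.4, -28.9]]
 lid ((581.8230590820312, 22.102392196655273), 80.07198333740234)
1 2130 ((261.5, 206.5), (65.0, 43.0), 90.0) [[240.0, 174.0], [283.0, 174.0], [240.0, 239.0], [283.0, 239.0]] ((202.0, 378.0), 203.08876037597656)
 tab depth z pct [230.9 233.9 237.1]  cap z [391.5 432.9 448.2]
 cap circle (depth) ((595.4710693359375, 17.228065490722656), 46.80767822265625)
 tab xy on z232.5 [[564.9, 27.0], [599.2, 27.0], [561.6, -28.6], [597.8, -28.6]]
 lid ((582.0798950195312, 22.01528549194336), 79.95185852050781)
corner tri (array([564.13117327,  26.13917797, 229.21422209]), np.float64(0.4062901086691808))
corner tri (array([599.154174  ,  26.6769865 , 231.99231307]), np.float64(0.4319788328031709))
corner tri (array([564.10667117, -24.49458726, 243.0409321 ]), np.float64(0.26686146427664476))
corner tri (array([599.14472484, -23.44954756, 245.64738247]), np.float64(0.28594436261772044))
cap tri (array([583.32347993, -17.75722318, 395.88609825]), np.float64(1.1104817236650177))
```

View pics/feat.png

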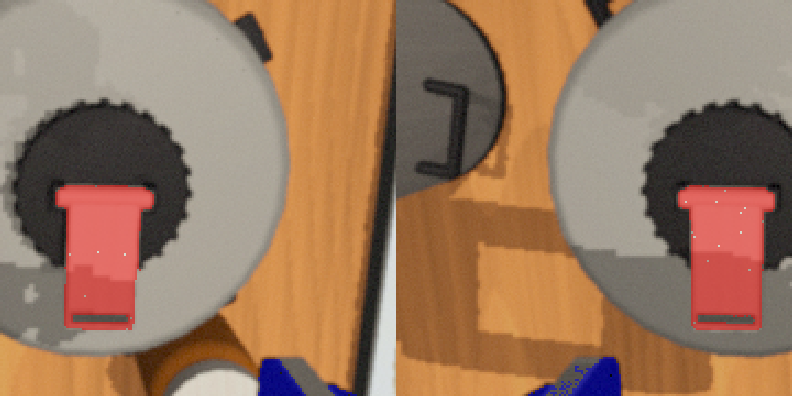

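The mask shows the tab pointing along -y, from the pin bar (rows about 174–183) to the free end (row 239). The blade is narrower than the pin bar. I'll refine using only the blade's edges and the cap disc.

Run:
```python
from meas import *
F=[]
for i in (0,1):
    p,C,W,_,tab=feat(i)
    rows=np.arange(190,238); ext=np.array([(np.where(tab[r])[0].min(),np.where(tab[r])[0].max()+1) for r in rows])
    L=np.polyfit(rows,ext[:,0],1); R=np.polyfit(rows,ext[:,1],1); 
    pin=np.where(tab[178])[0]; vmin,vmax=np.argwhere(tab)[:,0].min(),np.argwhere(tab)[:,0].max()+1
    hsv=cv2.cvtColor(p,cv2.COLOR_RGB2HSV); dark=(hsv[...,2]<85)&(W[...,2]>205)&(W[...,2]<245)&(np.hypot(W[...,0]-581,W[...,1]-21)<50)
    q=W[dark][:,:2].astype(np.float32); print(i,"cap",dark.sum(),cv2.minEnclosingCircle(q))
    pc=cv2.minEnclosingCircle(np.argwhere(dark)[:,::-1].astype(np.float32)); print("  pix circ",pc,onplane(C,pc[0],221))
    w=W[tab]; w=w[w[:,1]<15]; print("  z(y) fit",np.polyfit(w[:,1],w[:,2],1), [np.median(w[abs(w[:,1]-y)<2,2]).round(1) for y in (12,5,0,-5,-10,-15,-20,-25)])
    F.append((C,[(np.polyval(L,v),v) for v in (195,239)]+[(np.polyval(R,v),v) for v in (195,239)]+[(pin.min(),178),(pin.max()+1,178)],pc[0]))
    print("  pix",np.round(F[-1][1],1).tolist(),vmin,vmax)
for k in range(6): print("tri",*tri(F[0][0],F[0][1][k],F[1][0],F[1][1][k]))
print("cap tri",tri(F[0][0],F[0][2],F[1][0],F[1][2]))
```

```text
0 cap 3537 ((582.1826171875, 15.98750114440918), 40.228546142578125)
  pix circ ((347.1639099121094, 185.46688842773438), 50.50037384033203) [582.22017589  14.54763896 221.        ]
  z(y) fit [-1.21272526e-01  2.33916451e+02] [np.float64(232.8), np.float64(233.7), np.float64(234.1), np.float64(234.9), np.float64(235.4), np.float64(235.8), np.float64(236.4), np.float64(237.1)]
  pix [[331.1, 195.0], [329.8, 239.0], [364.6, 195.0], [361.2, 239.0], [326.0, 178.0], [371.0, 178.0]] 174 240
1 cap 3546 ((581.1705322265625, 15.827892303466797), 40.33147048950195)
  pix circ ((261.5, 185.60000610351562), 50.72099685668945) [579.76715812  14.83737    221.        ]
  z(y) fit [-1.17012842e-01  2.34063357e+02] [np.float64(232.8), np.float64(233.6), np.float64(234.2), np.float64(234.8), np.float64(235.2), np.float64(235.8), np.float64(236.4), np.float64(237.2)]
  pix [[246.1, 195.0], [246.0, 239.0], [278.9, 195.0], [277.7, 239.0], [240.0, 178.0], [284.0, 178.0]] 174 240
tri [568.40049897   9.02324132 230.75915193] 0.3653973831603251
tri [567.49085141 -27.15228119 236.48017019] 0.2682250296610125
tri [595.4343547    9.40124423 232.22877291] 0.38360226417730403
tri [593.6473702  -27.7204051  235.09635732] 0.2822363575968505
tri [564.12962547  23.02455714 230.06533723] 0.39814025541030784
tri [599.95280272  23.59205316 232.82435804] 0.4240204533994997
cap tri (array([581.30724621,  16.87781422, 230.46569886]), np.float64(0.28661034972694316))
```

The axis is at (582, 22), the tab direction is about (-0.03, -1), and the tab is raised about 0.12 rad. I'll grip the tab by its side edges near the free end and check the forces.

Run:
```python
from h import *
yaw=np.pi/2-.03; R=down(yaw); ax=np.array([582,22.]); d=np.array([-.03,-1])
x,y=ax+45*.993*d
ctrl.gripper_to(50,20)
ctrl.move_ptp([x,y,300],R); ctrl.hold(.2); f0=sensors.read_state()["force"]
hit=ctrl.move_l([x,y,246],vel=60,threshold=4); s=sensors.read_state(); print("hit",hit,s["eef_pos"],s["force"]-f0)
if not hit:
    for w in (36,30): ctrl.gripper_to(w,20)
    ctrl.gripper_to(20,20); ctrl.hold(.2)
    s=sensors.read_state(); print(s["t"],s["grip_width"],s["grasp_force"],s["force"]-f0,s["wrist_torque"],s["q"])
im,_=optics.grab_frame("wrist"); cv2.imwrite("pics/grip.png",im[100:,100:540,::-1])
```

```text
hit False [581.03448424 -22.76725519 246.55314461] [-0.90611934  0.90226529 -0.01466356]
7.2667 25.587791810318443 21.592276096343994 [-0.29383308 -0.57967464  1.05734159] [-0.00291956 -0.06395375  0.00616676] [-1.87939924e-01  2.27645676e-01  1.53756922e+00 -1.03026765e-05
  1.37606047e+00 -1.57996910e-01]
```

View pics/grip.png

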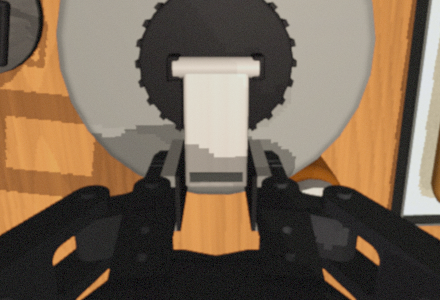

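The pads hold the tab's end edges (crop columns 180–255, rows about 140–190), with a grip width of 25.6 mm and small forces. Next I'll arc it about the pin.

Run:
```python
from h import *
ax=np.array([582,22.]); d=np.array([-.03,-1]); r=45
s=sensors.read_state(); f0=s["force"]; p0=np.array(s["eef_pos"]); th0=.12
for th in np.arange(.24,1.561,.12):
    u=r*(np.cos(th)-np.cos(th0)); t=[p0[0]+u*d[0],p0[1]+u*d[1],p0[2]+r*(np.sin(th)-np.sin(th0))]
    ctrl.move_l(t,vel=40); s=sensors.read_state(); df=s["force"]-f0; print(round(th,2),df.round(1),round(s["grip_width"],1),round(s["t"],1))
    if np.linalg.norm(df)>12: print("STOP"); break
im,_=optics.grab_frame("wrist"); a=im[100:,100:540,::-1]; im,_=optics.grab_frame("scene"); b=cv2.resize(im[140:270,250:370,::-1],None,fx=2.3,fy=2.3)
o=np.zeros((300,440+b.shape[1],3),np.uint8); o[:,:440]=a; o[:b.shape[0],440:]=b; cv2.imwrite("pics/lift.png",o)
```

```text
0.24 [ 1.6 -0.3 -4.3] 25.5 7.6
0.36 [ 0.6  0.3 -4.7] 25.7 7.9
0.48 [ 0.2  0.1 -5.8] 25.7 8.2
0.6 [ 0.   0.5 -6. ] 25.8 8.4
0.72 [-0.8  0.1 -5. ] 25.5 8.7
0.84 [-0.9 -0.8 -5.5] 24.9 9.0
0.96 [-2.4 -2.3 -3.7] 25.1 9.3
1.08 [-1.8 -2.4 -3.2] 25.2 9.6
1.2 [-3.5 -3.4 -1.8] 25.5 9.9
1.32 [-2.9 -3.7 -1.3] 25.2 10.2
1.44 [-2.2 -4.5  0.4] 25.4 10.4
1.56 [-2.1 -4.   1.4] 25.1 10.7
```

View pics/lift.png

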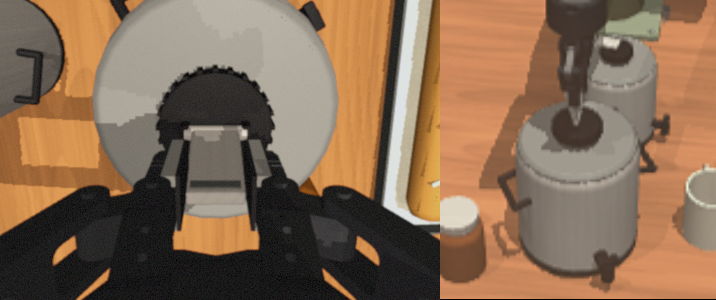

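The tab stands upright between the pads (crop around (215,155)) and the urn is where it was. I'll let go briefly, centre on the axis, grip again lower and unscrew, watching the torque.

```bash
cat > turn.py <<'E'
from h import *
def turn(maxang,lim=.36,step=.08,qmin=-2.8):
    q=np.array(sensors.read_state()["q"]); q0=q[5]; p0=np.array(sensors.read_state()["eef_pos"])
    while q0-q[5]<maxang and q[5]-step>qmin:
        q[5]-=step; ctrl.set_joints(q); s=sensors.read_state(); tz=s["wrist_torque"][2]
        print(round(q0-q[5],2),"tz",round(tz,3),"F",np.round(s["force"],1),"w",round(s["grip_width"],1),"t",round(s["t"],1))
        if abs(tz)>lim or np.linalg.norm(s["force"][:2])>12: print("STOP"); return True
    print("end",np.array(s["eef_pos"])-p0); return False
E
python3 - <<'E'
from turn import *
ctrl.gripper_to(36,20); ctrl.hold(.3); R=down(np.pi/2-.03)
p=sensors.read_state()["eef_pos"]; print(p)
ctrl.move_l([582,22,p[2]],R,vel=40); ctrl.move_l([582,22,279],vel=30,threshold=4); ctrl.hold(.2)
s=sensors.read_state(); print("free",s["force"],s["wrist_torque"],s["eef_pos"],s["q"][5])
ctrl.gripper_to(29,20); ctrl.gripper_to(20,25); ctrl.hold(.2); s=sensors.read_state(); print("grip",s["force"],s["wrist_torque"],s["grip_width"])
turn(.5)
E
```

```text
[582.13417065  21.72365278 285.62730822]
free [-0.29007912 -0.39379312  0.32226059] [-0.03578095 -0.00453353  0.0214386 ] [582.06672346  21.97462904 279.08913943] -0.08074864235225751
grip [-1.14529068 -0.32479409  1.8880048 ] [-0.02155899  0.12293944  0.05361628] 24.904265995757356
0.08 tz 0.002 F [-0.4 -0.6  1.9] w 25.3 t 13.1
0.16 tz 0.056 F [-1.1 -0.1  1.7] w 25.3 t 13.4
0.24 tz 0.004 F [-1.4 -0.4  0.9] w 24.9 t 13.6
0.32 tz -0.025 F [-2. -0.  2.] w 24.7 t 13.9
0.4 tz 0.055 F [-2.8 -0.6  2.9] w 25.0 t 14.1
0.48 tz -0.028 F [-3.6 -0.3  3.3] w 25.3 t 14.4
0.56 tz 0.026 F [-3.3 -0.2  3.3] w 25.4 t 14.6
end [-0.23164513 -0.09676802 -0.01961815]
```

The torque stays near zero, so I'll check whether the cap is really following.

Run:
```python
from h import *
im,_=optics.grab_frame("wrist"); cv2.imwrite("pics/t1.png",im[60:,100:540,::-1])
s=sensors.read_state(); print(s["eef_pos"],s["eef_rot"],s["wrist_torque"],s["tau"])
```

```text
[581.77111763  21.92418556 279.13126592] [[-5.03055395e-01  8.64253998e-01 -5.43882729e-04]
 [ 8.64254169e-01  5.03055316e-01 -2.83916237e-04]
 [ 2.82273552e-05 -6.12878510e-04 -9.99999812e-01]] [-0.16781222  0.72553711 -0.01025469] [ 2.82551944e-01 -3.69286430e+01 -2.98879874e+01  4.06691534e-01
 -1.23001512e+00  1.75526814e-02]
```

View pics/t1.png

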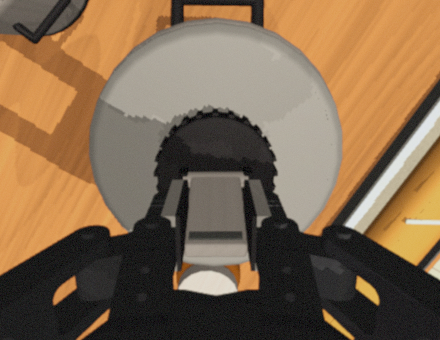

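```bash
cat > chk.py <<'E'
from h import *
# urn tap shift in scene view (dark tap, template region of first frame), px -> mm
def tapshift():
    g=np.load("scene0.npz")["p"]; im,_=optics.grab_frame("scene"); T=g[243:268,310:335]
    m=cv2.matchTemplate(im[225:285,285:360],T,cv2.TM_CCOEFF_NORMED); _,v,_,l=cv2.minMaxLoc(m); return im,(l[0]+285-310,l[1]+225-243,round(v,3))
E
python3 - <<'E'
from chk import *
im,r=tapshift(); print("tap shift px",r)
g=np.load("scene0.npz")["p"]; o=np.hstack([cv2.resize(x[145:270,265:355],None,fx=3.5,fy=3.5) for x in (g,im)]); cv2.imwrite("pics/cmp.png",o[:,:,::-1])
E
```

```text
tap shift px (0, 0, 1.0)
```

View pics/cmp.png

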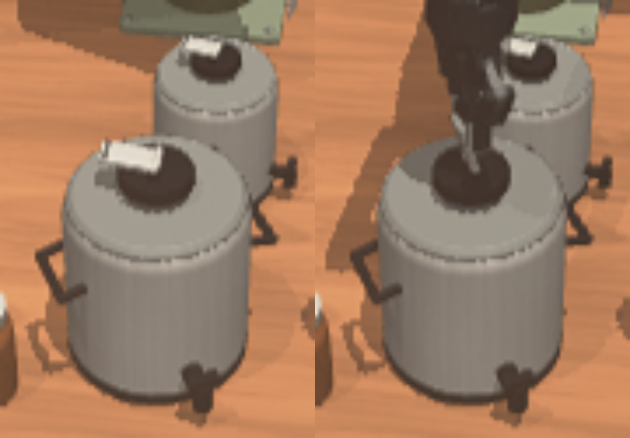

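The urn hasn't moved (tap shift 0 px) and the cap follows. I'll continue, re-gripping to relieve side load and checking the tap shift at each step.

```bash
cat > turn2.py <<'E'
from chk import *
def turn(maxang,lim=.2,step=.06,qmin=-2.8):
    q=np.array(sensors.read_state()["q"]); q0=q[5]; t0=sensors.read_state()["wrist_torque"][2]
    while q0-q[5]<maxang and q[5]-step>qmin:
        q[5]-=step; ctrl.set_joints(q); s=sensors.read_state(); tz=s["wrist_torque"][2]-t0; _,r=tapshift()
        print(round(q[5],2),"tz",round(tz,3),"tau6",round(s["tau"][5],2),"F",np.round(s["force"],1),"tap",r)
        if abs(tz)>lim or np.linalg.norm(s["force"][:2])>9 or max(abs(r[0]),abs(r[1]))>1: print("STOP",s["t"]); return True
    return False
def regrip(force=25):
    ctrl.gripper_to(34,20); ctrl.hold(.3); s=sensors.read_state(); R=np.array(s["eef_rot"]); yaw=np.arctan2(R[1,0],R[0,0])
    ctrl.move_l([582,22,279],down(yaw),vel=30); ctrl.gripper_to(29,20); ctrl.gripper_to(20,force); ctrl.hold(.2)
    s=sensors.read_state(); print("regrip",s["force"].round(1),s["wrist_torque"].round(2),s["grip_width"],s["t"],s["q"][5])
E
python3 - <<'E'
from turn2 import *
regrip()
if not turn(.75): regrip(); turn(1.1)
E
```

```text
regrip [-1.9 -2.1  3. ] [-0.15  0.38 -0.07] 25.152260321983196 16.1667 -0.640651696912592
-0.7 tz 0.123 tau6 -0.05 F [-1.5 -0.8  1. ] tap (0, 0, 1.0)
-0.76 tz 0.061 tau6 -0.06 F [-1.9 -1.1  2.9] tap (0, 0, 1.0)
-0.82 tz 0.066 tau6 -0.06 F [-2.9 -1.   2.3] tap (0, 0, 1.0)
-0.88 tz 0.017 tau6 -0.06 F [-3.5 -0.9  2.1] tap (0, 0, 1.0)
-0.94 tz 0.017 tau6 -0.06 F [-4.4 -1.6  3.1] tap (0, 0, 1.0)
-1.0 tz 0.02 tau6 -0.06 F [-3.1 -1.6  2.6] tap (0, 0, 1.0)
-1.06 tz 0.072 tau6 -0.06 F [-4.1 -3.2  2.3] tap (0, 0, 1.0)
-1.12 tz 0.087 tau6 -0.06 F [-3.9 -2.7  2.5] tap (0, 0, 1.0)
-1.18 tz 0.076 tau6 -0.06 F [-5.2 -3.4  3.1] tap (0, 0, 0.999)
-1.24 tz 0.087 tau6 -0.06 F [-4.4 -2.5  2.6] tap (0, 0, 0.999)
-1.3 tz 0.067 tau6 -0.06 F [-4.  -3.7  3.2] tap (0, 0, 0.999)
-1.36 tz 0.088 tau6 -0.06 F [-3.8 -3.4  3. ] tap (0, 0, 0.999)
-1.42 tz 0.088 tau6 -0.06 F [-3.3 -3.3  2.6] tap (0, 0, 0.999)
regrip [-1.9 -3.2  1.5] [-0.52  0.22 -0.03] 25.250080448107912 21.5167 -1.4205877868961916
-1.48 tz 0.077 tau6 -0.05 F [-1.3 -2.3  1.6] tap (0, 0, 1.0)
-1.54 tz 0.041 tau6 -0.05 F [-2.  -2.5  1.4] tap (0, 0, 1.0)
-1.6 tz 0.018 tau6 -0.05 F [-2.  -2.8  1.8] tap (0, 0, 1.0)
-1.66 tz 0.044 tau6 -0.05 F [-2.2 -2.4  1.5] tap (0, 0, 1.0)
-1.72 tz -0.0 tau6 -0.05 F [-1.4 -2.9  1.9] tap (0, 0, 1.0)
-1.78 tz 0.037 tau6 -0.05 F [-2.3 -2.8  1.4] tap (0, 0, 1.0)
-1.84 tz -0.022 tau6 -0.05 F [-1.6 -3.6  2. ] tap (0, 0, 1.0)
-1.9 tz 0.066 tau6 -0.05 F [-1.7 -4.5  2.5] tap (0, 0, 1.0)
-1.96 tz -0.022 tau6 -0.13 F [-2.  -3.8  2.3] tap (0, 0, 1.0)
-2.02 tz -0.288 tau6 -0.33 F [-0.9 -4.3  1.4] tap (0, 0, 0.989)
STOP 24.4667
```

Joint 6 torque jumped from 0.05 to 0.33 N m after 1.87 rad of turning, with the tap still in place. That is the stop. I'll release, retreat and verify.

Run:
```python
from turn2 import *
for w in (30,45): ctrl.gripper_to(w,20)
ctrl.hold(.3); s=sensors.read_state(); R=np.array(s["eef_rot"]); print(np.arctan2(R[1,0],R[0,0]))
ctrl.move_l([582,22,400],vel=100); ctrl.hold(.5); C=cam("wrist"); im,d=optics.grab_frame("wrist"); np.savez("w9.npz",p=im,d=d,K=C[0],R=C[1],t=C[2])
W=cloud(C,d); m=(W[...,2]>238)&(W[...,2]<300)&(np.hypot(W[...,0]-582,W[...,1]-22)<60); w=W[m]
print("blade",m.sum(),w.mean(0),np.percentile(w[:,2],95)); r=cv2.minAreaRect(w[:,:2].astype(np.float32)); print(r)
sc,t=tapshift(); print(t,sensors.read_state()["t"],sensors.read_state()["force"])
b=cv2.resize(sc[120:290,230:400],(400,400)); cv2.imwrite("pics/fin.png",np.hstack([im[:,140:540],b])[:,:,::-1])
```

```text
-2.802934642089371
blade 1051 [587.32174954  23.35710813 263.53879649] 277.743503787745
((588.4138793945312, 23.6772518157959), (16.630224227905273, 25.913394927978516), 16.23103141784668)
(0, 0, 0.989) 27.3 [0.27295213 0.12818694 0.22379504]
```

View pics/fin.png

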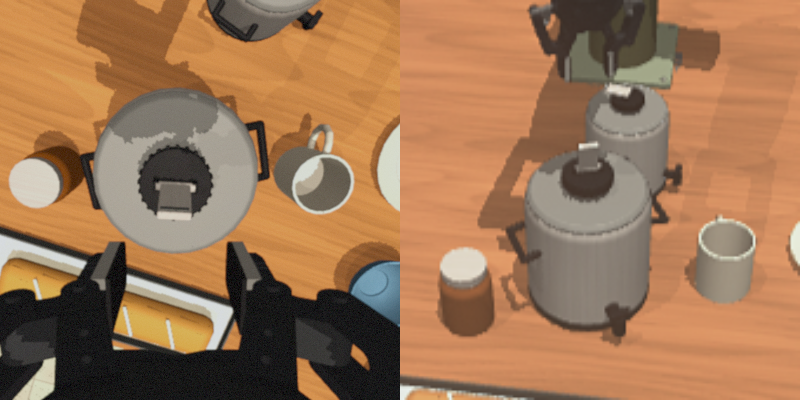

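The tab stands upright (left picture about (175,195), top at z≈278 mm). The blade has turned about 1.88 rad, the urn and bystanders are in place, and the gripper is clear. Handing in.

```bash
python3 -c "
from plant import ctrl
print(ctrl.finish_job())"
```

```text
the job is handed in; nothing more can be done
None
```

The job is handed in, with no verdict shown: the tab is left standing, the cap was unscrewed about 1.88 rad until I felt the stop, and the urn and the mug and jar beside it show no movement in the last pictures.

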